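# Scan the shelf ticket of the green-lidded jar

## Robot

A 6-joint arm with a two-finger parallel gripper is mounted at the origin on a cart in front of the work surface, level with it; the furniture and walls round the work are solid. World frame = base frame: x ahead of the robot, y to its left, z up, the work surface at z = 0. Lengths are in mm, angles in degrees, forces in N, time in s.
With the tool pointing down it reaches from about 300 to 850 mm from the base axis. Payload 4.2 kg.
Tool frame: the origin (TCP) lies at the very end of the fingers, on their centre line; the grasp point (between the pads) lies 19 mm behind it (env.grasp_offset is the distance from the TCP to the grasp point, in mm); z points along the fingers, y is the line along which they close (so a half turn about z gives the same grasp; the last joint's range is limited). The gripper opens to 91 mm and grips with 3 to 60 N. Pads are 32 mm wide; open, the fingers measure 118 mm over their backs; the gripper's body (76 mm by 178 mm) begins 60 mm behind the grasp point.
Start: joints at [-73.453, 18.312, 89.639, -0, 72.044, -1.146], TCP at [174.755, -547.817, 213.976] pointing down, gripper open.
Joint ranges: [-177.97, 177.97], [-48.28, 115.42], [12.27, 149.76], [-77.06, 257.06], [2.81, 150.46], [-146.56, 146.56]. Speed limits (degrees/s): [147.25, 147.25, 180, 180, 180, 180].

## Interface

Orientations are given as [roll, pitch, yaw] about the fixed x, y, z axes, in that order (R = Rz(yaw) Ry(pitch) Rx(roll)).
In Python, from workcell import env gives the robot as it stands. The module is installed in compiled form; this text tells all that it offers.
- The arm moves only by the tool send_rows, never from a script. Its argument "motion" is a list of rows, each an object of numbers: "tx", "ty", "tz": the shift along the tool's x, y, z in units of 500 mm (1.0 is 500 mm); "rx", "ry", "rz": the turn, a rotation vector about the tool's x, y, z in units of 30 degrees (1.0 is 30 degrees); "gripper": the closure, from -1 (fully open) to 1 (shut). In form: [{"tx": .., "ty": .., "tz": .., "rx": .., "ry": .., "rz": .., "gripper": ..}, ...]. A call has 1 to 12 rows; each row shifts and turns the commanded pose from where the row before left it, along the tool's axes as they then stand; what a row does not reach is not made up. A row lasts 1/8 s, in which the tool goes at most 62.5 mm and 10.7 degrees, less where a joint would pass 70% of its speed; a pose out of reach is approached as far as the arm can. A call with a number of a shift or a turn outside -1 to 1 is refused whole. A call with a gripper value outside its range is refused whole. The fingers move at their own pace and stop on an object; "grip_force" is the grip in N (left out, the last holds). Time passes only in rows, so rows that do not move let the fingers close. It gives the time, the measured TCP pose, the force, the opening and the grip force at its end, in the units of the state.
- env.state(): the state, without advancing time (a new reading comes with each control period).
- env.grab_frame(name): name is "scene" or "top" or "wrist"; returns a dict with "frame" (384x512x3 uint8, red, green, blue), "vertical_fov" (degrees; the focal length in pixels is half the picture's height over the tangent of half this angle, whatever the lens; pixels are square), "cx", "cy" (the principal point, pixels), "rvec" (rotation vector, rad) and "tvec" (3), from world to camera coordinates, as OpenCV has them; the wrist camera has in their place "T_tool_cam" (4x4, takes a point from camera to tool coordinates, whose origin is the TCP and whose axes are the flange's). Camera axes: x right, y down, z forward; pixel columns grow to the right and rows downward; lengths in mm; the calibration is good to about 2 mm. The wrist camera is an equidistant fisheye: a pixel r from the principal point sees the ray r / f radians off the axis. A picture is of the moment at which its call begins: read the wrist's pose just before it. There is no depth.
- env.job_done(): hands the job in; it is judged then, once.
The state is a dict: "time_s": time; "qpos": joint angles; "qvel": joint speeds; "effort": joint torques, N m; "ee_pos": TCP position; "ee_rot": TCP orientation; "force": force on the tool from outside, world axes, zero at the start; "torque": the same for the moment, N m; "gripper_width": finger opening in mm; "gripper_force": force on a finger pad.
Only numpy, scipy, OpenCV 4.12 (cv2) and the standard library are available. Lean on these libraries where they do the work, as an engineer would, in place of code of your own. Each camera call takes 0.05 s, during which the arm holds its last target. There are 200 camera calls.

## Task

Stocktaking: draw the stick scanner up out of its charging cradle, tilt it and aim its window at the middle of the bar code on the green ticket, square on to the ticket and about 10 cm from it. Finish while still holding the scanner there, steady in the gripper, raised in the air; do not put it down or let go. Do not bump the tickets with the scanner, and leave the jars, the canister and the pen where they are.

Things in the scene. Friction and masses are not known exactly. Their poses are not given: they have to be found in the camera images.
- scanner: Loose white stick scanner, red window at one end; 160 mm long, about 120 g. Head 34 mm in diameter for 36 mm, tapering by 46 mm to a round handle of 28 mm up to the tail. Origin: centre of the window. z points from window to tail; it looks out along -z; turning about z changes nothing. At the start upright in the cradle, window down 13 mm above the worktop, tail at 173 mm.
- cradle: Charging cradle, fixed: black foot 95 x 85 x 10 mm with a round grey cup, outer diameter 54 to 62 mm, rim 58 mm above the worktop, floor 13 mm above it. The scanner stands 45 mm deep in it with about 3 mm of play at the sides. Origin: underside centre, on the worktop; z up.
- green_ticket: Paper ticket with black bars in a green frame, 78 x 62 mm, fixed on a low green stand; top edge 61 mm above the worktop. Origin: centre of its front face, 42 mm above the worktop. z is the outward normal: z points 38 degrees off straight up, leaning roughly back to the robot. y runs along the width, x up the slope.
- red_ticket: Paper ticket with black bars in a red frame, 78 x 62 mm, fixed on a low red stand; top edge 61 mm above the worktop. Origin: centre of its front face, 42 mm above the worktop. z is the outward normal: z points 38 degrees off straight up, leaning roughly back to the robot. y runs along the width, x up the slope. It is not the one to scan.
- green_jar: Bystander: squat jar with a green lid, 76 mm in diameter, 97 mm tall, standing behind the green ticket. Origin at the centre of its underside.
- red_jar: Bystander: spice jar with a red cap, 40 x 40 x 106 mm, standing behind the red ticket. Origin at the centre of its underside.
- roast_canister: Bystander: dark grey round canister with a light lid, 111 mm in diameter, 142 mm tall. Origin at the centre of its underside.
- pen_1: Bystander: white pen with a black cap, 135 mm long, lying on the worktop. Origin at its middle, on the worktop.
- green_stand: The fixed stand that carries the green ticket (see green_ticket). Origin: underside centre of its foot, on the worktop, 42 mm straight below the ticket's centre; z up.
- red_stand: The fixed stand that carries the red ticket (see red_ticket). Origin: underside centre of its foot, on the worktop, 42 mm straight below the ticket's centre; z up.
Things that resemble listed ones, but are neither listed nor needed, are in the scene too. Of the things that look like the scanner, the larger one is meant.

How it is judged:
By the outcome, as a careful person would: the job done as asked, in the order asked, and still so for the second after the job is handed in, while the arm keeps its last pose, push and grip.
It also fails if it takes over 35 s, if anything falls off the work surface, if the arm or the gripper's body presses on something with over 40 N, if the wrist force passes 120 N, or if a joint passes its speed limit or range.

## Working session

There is one attempt and no reset: what is moved stays moved. The work goes in short steps, Python scripts to look and compute and a tool call to move; the robot and the scene stay as the last step left them, time stands still between calls to the robot, and variables do not carry over. Pictures are saved under pics/ and viewed, at most 10 in all, crops included, and the job is handed in when it is done.

Besides the shell and the picture viewer there is one more tool, called after "Emit:" in YAML: its name, and indented under it one key for each argument. send_rows: Moves the arm, as the interface text tells. Shifts and turns lie within -1 to 1; 1 stands for 500 mm of shift or 30 degrees of turn. Its arguments: {"type":"object","properties":{"motion":{"type":"array"},"grip_force":{"type":"number"}},"required":["motion"]}

```bash
mkdir -p pics; cat > h.py <<'E'
import numpy as np, cv2
from workcell import env
from scipy.spatial.transform import Rotation as R
def grab(n):
    s=env.state(); g=env.grab_frame(n); g['s']=s; return g
def cam(g):
    H=g['frame'].shape[0]; f=H/2/np.tan(np.radians(g['vertical_fov'])/2)
    if 'rvec' in g:
        Rc=cv2.Rodrigues(np.array(g['rvec'],float))[0]; t=np.array(g['tvec'],float).ravel()
        return f,Rc.T,-Rc.T@t
    T=np.array(g['T_tool_cam']); Rt=R.from_euler('xyz',g['s']['ee_rot'],degrees=True).as_matrix()
    return f,Rt@T[:3,:3],Rt@T[:3,3]+np.array(g['s']['ee_pos'])
def ray(g,u,v):
    f,Rw,o=cam(g); x,y=u-g['cx'],v-g['cy']
    if 'rvec' in g: d=np.array([x/f,y/f,1])
    else:
        r=np.hypot(x,y)+1e-9; a=r/f; d=np.array([x/r*np.sin(a),y/r*np.sin(a),np.cos(a)])
    d=Rw@d; return o,d/np.linalg.norm(d)
def onz(g,u,v,z):
    o,d=ray(g,u,v); return o+d*(z-o[2])/d[2]
def proj(g,p):
    f,Rw,o=cam(g); c=Rw.T@(np.array(p,float)-o)
    if 'rvec' in g: return g['cx']+f*c[0]/c[2],g['cy']+f*c[1]/c[2]
    n=np.hypot(c[0],c[1]); a=np.arctan2(n,c[2]); return g['cx']+f*a*c[0]/n,g['cy']+f*a*c[1]/n
def tri(rs):
    A=np.zeros((3,3));b=np.zeros(3)
    for o,d in rs: P=np.eye(3)-np.outer(d,d);A+=P;b+=P@o
    p=np.linalg.solve(A,b); return p,[np.linalg.norm((np.eye(3)-np.outer(d,d))@(p-o)) for o,d in rs]
def save(n,im): cv2.imwrite('pics/'+n,cv2.cvtColor(im,cv2.COLOR_RGB2BGR))
E
python3 - <<'E'
from h import *
import pickle
for n in('scene','top'):
    g=grab(n); pickle.dump(g,open(n+'.pkl','wb')); save(n+'.png',cv2.resize(g['frame'],(768,576),interpolation=cv2.INTER_CUBIC)); print(n,cam(g))
s=env.state();print(s['ee_pos'],s['ee_rot'],s['gripper_width'],s['time_s'])
E
```

```text
scene (np.float64(410.92918775495474), array([[-0.62003181, -0.46311552,  0.63331238],
       [-0.78457152,  0.36891103, -0.49834945],
       [-0.00284256, -0.80587137, -0.59208382]]), array([-46.11281603, 545.94240456, 698.72758593]))
top (np.float64(485.37073761725475), array([[ 0.01953248, -0.99500605,  0.09788486],
       [-0.99978145, -0.02016787, -0.00550587],
       [ 0.0074525 , -0.09775593, -0.99518252]]), array([ 470.03139413,   51.13997836, 1424.9220718 ]))
[ 174.61735397 -547.36998298  213.20222715] [-1.79907854e+02 -2.74829890e-03  1.76912182e+01] 91.2786568184029 0.1
```

View pics/scene.png

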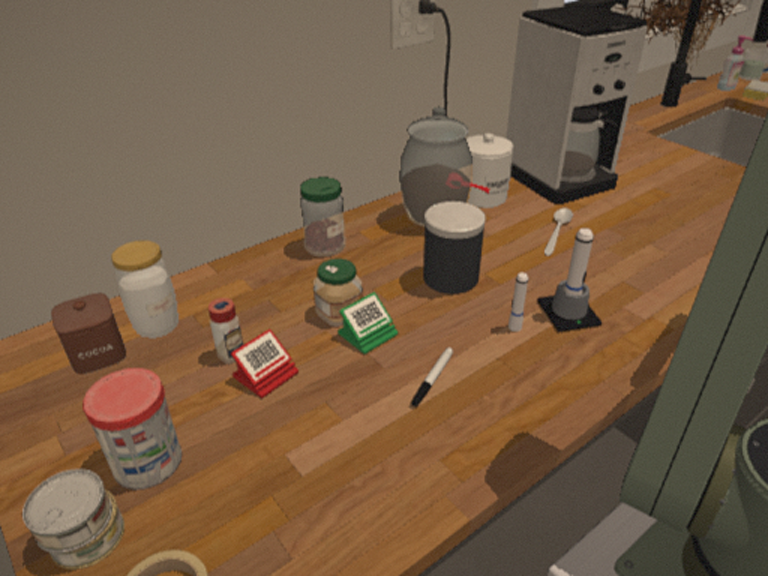

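View pics/top.png

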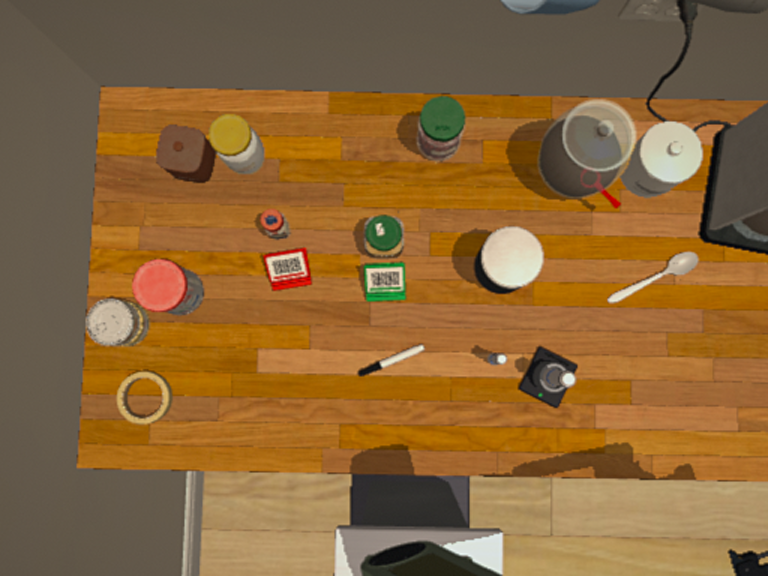

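The scene picture shows two stick-like candidates: the large one in the black-footed cradle (scene 578,270; top 565,380) and a smaller one standing free (scene 518,300; top 497,358). I choose the larger one in the cradle. The green ticket is at scene (368,322), top (385,281), with the red ticket to its left. The pen lies at top (390,360).

```bash
python3 - <<'E'
from h import *
import pickle
S,T=[pickle.load(open(n+'.pkl','rb')) for n in('scene','top')]
q=lambda U,V:((U+.5)/1.5-.5,(V+.5)/1.5-.5)
# tail
print('tail tri',tri([ray(S,*q(584,236)),ray(T,*q(568,380))]), onz(T,*q(568,380),173))
# foot centre from dark mask in top
def green(g,box):
    h=cv2.cvtColor(g['frame'],cv2.COLOR_RGB2HSV); x0,y0,x1,y1=[int(b/1.5) for b in box]
    m=np.zeros(h.shape[:2],np.uint8); m[y0:y1,x0:x1]=cv2.inRange(h,(45,90,60),(80,255,255))[y0:y1,x0:x1]; return m
for n,g,b in(('S',S,(335,288,402,355)),('T',T,(358,258,412,306))):
    m=green(g,b); cs,_=cv2.findContours(m,cv2.RETR_CCOMP,cv2.CHAIN_APPROX_NONE)
    for c in sorted(cs,key=cv2.contourArea)[-3:]:
        r=cv2.minAreaRect(c); print(n,cv2.contourArea(c),np.round(r[0],1),np.round(cv2.boxPoints(r),1).tolist())
# black foot
g=T;h=g['frame'].max(2);m=np.zeros(h.shape,np.uint8);m[228:275,343:390]=(h[228:275,343:390]<55)*255
cs,_=cv2.findContours(m,cv2.RETR_EXTERNAL,cv2.CHAIN_APPROX_NONE);c=max(cs,key=cv2.contourArea)
r=cv2.minAreaRect(cv2.convexHull(c));P=[onz(T,u,v,8) for u,v in cv2.boxPoints(r)]
print('foot',np.mean(P,0),[np.linalg.norm(P[i]-P[i-1]) for i in range(4)], np.round(P,0).tolist())
x=np.hstack([cv2.resize(S['frame'][190:235,205:275],(490,315)),cv2.resize(S['frame'][145:225,325:405],(315,315))])
save('crop.png',x)
E
```

```text
tail tri (array([ 443.36774748, -247.52938429,  162.08066368]), [np.float64(0.6501733721598438), np.float64(0.6501733721598214)]) [ 443.08767936 -245.3538702   173.        ]
S 0.0 [252. 199.] [[252.0, 199.0], [252.0, 199.0], [252.0, 199.0], [252.0, 199.0]]
S 9.0 [248.2 216.9] [[239.89999389648438, 220.89999389648438], [255.89999389648438, 211.8000030517578], [256.6000061035156, 213.0], [240.60000610351562, 222.10000610351562]]
S 379.0 [242.5 216.2] [[219.3000030517578, 210.5], [249.0, 193.1999969482422], [265.79998779296875, 221.89999389648438], [236.0, 239.1999969482422]]
T 408.0 [256.3 185.7] [[242.6999969482422, 177.60000610351562], [268.8999938964844, 176.1999969482422], [269.8999938964844, 193.8000030517578], [243.6999969482422, 195.3000030517578]]
T 614.0 [256.  187.5] [[243.0, 175.0], [269.0, 175.0], [269.0, 200.0], [243.0, 200.0]]
foot [ 445.16142697 -245.21064169    8.        ] [np.float64(82.20386576214868), np.float64(91.24131172940587), np.float64(82.68025854772215), np.float64(91.05206911730028)] [[422.0, -188.0, 8.0], [504.0, -228.0, 8.0], [468.0, -303.0, 8.0], [387.0, -262.0, 8.0]]
```

View pics/crop.png

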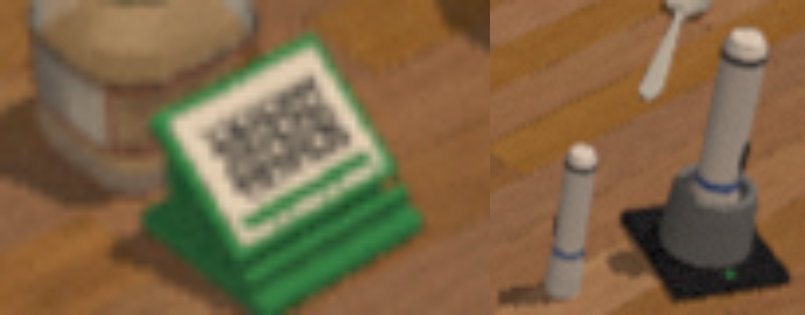

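The crop confirms the large scanner in the cup of the black foot, with the small look-alike standing beside it. It also shows the green ticket's face corners, roughly (155,120), (312,38), (395,175) and (243,248) in the crop.

```bash
cat >> h.py <<'E'
def ik_note(): pass
E
python3 - <<'E'
from h import *
import pickle
S,T=[pickle.load(open(n+'.pkl','rb')) for n in('scene','top')]
k=lambda a,b:(205+a/7-.43,190+b/7-.43)
for nm,c,z in(('TL',(155,120),61),('TR',(312,38),61),('BR',(395,175),23),('BL',(243,248),23),('bar',(278,133),42)):
    print(nm,np.round(onz(S,*k(*c),z),1))
hole=[(242.7,177.6),(268.9,176.2),(269.9,193.8),(243.7,195.3)]
for p,z in zip(hole,(58,58,26,26)): print('top',np.round(onz(T,*p,z),1))
print('top c',onz(T,256.3,185.7,42), onz(T,(385.5+.5)/1.5-.5,(279+.5)/1.5-.5,43))
q=lambda U,V:((U+.5)/1.5-.5,(V+.5)/1.5-.5)
for n,p in(('decoy',((518,277),(502,358))),('canister',((454,215),(515,257)))):
    print(n,tri([ray(S,*q(*p[0])),ray(T,*q(*p[1]))]))
print('pen',onz(T,*q(391,360),5))
s=env.state();Rt=R.from_euler('xyz',s['ee_rot'],degrees=True)
d=np.array([444,-245.5,230])-s['ee_pos'];print('tool shift/500',Rt.inv().apply(d)/500)
E
```

```text
TL [640.5 114.   61. ]
TR [644.7  40.6  61. ]
BR [599.1  37.4  23. ]
BL [600.8 105.5  23. ]
bar [626.6  70.2  42. ]
top [646.  112.7  58. ]
top [651.6  38.4  58. ]
top [604.5  34.3  26. ]
top [598.6 110.   26. ]
top c [625.50815572  73.88186488  42.        ] [625.04263224  72.32991672  43.        ]
decoy (array([ 480.61467832, -140.46253241,  105.23945171]), [np.float64(2.4519212888342743), np.float64(2.4519212888343436)])
canister (array([ 659.78323138, -158.45688983,  137.50328162]), [np.float64(1.5564913523564943), np.float64(1.5564913523566433)])
pen [471.3613329   58.83404472   5.        ]
tool shift/500 [ 0.6967564  -0.41151759 -0.03290034]
```

Emit:
send_rows:
  motion:
    - {"tx": 0.087,"ty": -0.0514,"tz": -0.004,"gripper": -1}
    - {"tx": 0.087,"ty": -0.0514,"tz": -0.004,"gripper": -1}
    - {"tx": 0.087,"ty": -0.0514,"tz": -0.004,"gripper": -1}
    - {"tx": 0.087,"ty": -0.0514,"tz": -0.004,"gripper": -1}
    - {"tx": 0.087,"ty": -0.0514,"tz": -0.004,"gripper": -1}
    - {"tx": 0.087,"ty": -0.0514,"tz": -0.004,"gripper": -1}
    - {"tx": 0.087,"ty": -0.0514,"tz": -0.004,"gripper": -1}
    - {"tx": 0.087,"ty": -0.0514,"tz": -0.004,"gripper": -1}
    - {"rz": 0.295,"gripper": -1}
    - {"rz": 0.295,"gripper": -1}
    - {"gripper": -1}
    - {"gripper": -1}

```text
invalid input at $.motion[0]: expected keys tx, ty, tz, rx, ry, rz, gripper
```

```bash
python3 - <<'E'
from h import *
import pickle
g=grab('wrist');pickle.dump(g,open('w1.pkl','wb'))
print(g['s']['ee_pos'],g['s']['ee_rot'],g['s']['qpos'])
print(proj(g,(444,-245.5,173)),proj(g,(445,-245,10)))
save('w1.png',g['frame'])
E
```

```text
[ 174.61735397 -547.36998298  213.20222715] [-1.79907854e+02 -2.74829890e-03  1.76912182e+01] [-7.34541393e+01  1.83484718e+01  8.96990005e+01  9.52214077e-04
  7.20447106e+01 -1.14565397e+00]
(np.float64(58.98477778723429), np.float64(-117.1100377809214)) (np.float64(114.35703058658086), np.float64(-56.32687625348166))
```

View pics/w1.png

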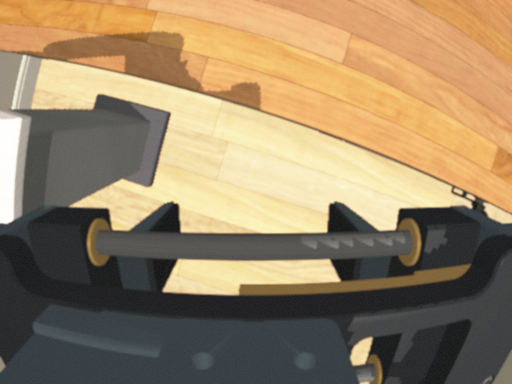

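The move was refused because all seven keys are required. The wrist picture shows only the gripper, with the floor and counter edge beyond it. I'll resend with full rows.

Emit:
send_rows:
  motion:
    - {"tx": 0.087,"ty": -0.0514,"tz": -0.004,"rx": 0,"ry": 0,"rz": 0,"gripper": -1}
    - {"tx": 0.087,"ty": -0.0514,"tz": -0.004,"rx": 0,"ry": 0,"rz": 0,"gripper": -1}
    - {"tx": 0.087,"ty": -0.0514,"tz": -0.004,"rx": 0,"ry": 0,"rz": 0,"gripper": -1}
    - {"tx": 0.087,"ty": -0.0514,"tz": -0.004,"rx": 0,"ry": 0,"rz": 0,"gripper": -1}
    - {"tx": 0.087,"ty": -0.0514,"tz": -0.004,"rx": 0,"ry": 0,"rz": 0,"gripper": -1}
    - {"tx": 0.087,"ty": -0.0514,"tz": -0.004,"rx": 0,"ry": 0,"rz": 0,"gripper": -1}
    - {"tx": 0.087,"ty": -0.0514,"tz": -0.004,"rx": 0,"ry": 0,"rz": 0,"gripper": -1}
    - {"tx": 0.087,"ty": -0.0514,"tz": -0.004,"rx": 0,"ry": 0,"rz": 0,"gripper": -1}
    - {"tx": 0,"ty": 0,"tz": 0,"rx": 0,"ry": 0,"rz": 0.295,"gripper": -1}
    - {"tx": 0,"ty": 0,"tz": 0,"rx": 0,"ry": 0,"rz": 0.295,"gripper": -1}
    - {"tx": 0,"ty": 0,"tz": 0,"rx": 0,"ry": 0,"rz": 0,"gripper": -1}
    - {"tx": 0,"ty": 0,"tz": 0,"rx": 0,"ry": 0,"rz": 0,"gripper": -1}

```text
time_s: 1.65
ee_pos: [443.6, -246.2, 229.8]
ee_rot: [-180.0, 0.0, 0.1]
force: [0.3, -0.4, 0.1]
gripper_width: 91.3
gripper_force: 0.0
```

```bash
python3 - <<'E'
from h import *
import pickle
g=grab('wrist');pickle.dump(g,open('w1.pkl','wb'))
print(g['s']['ee_pos'],g['s']['ee_rot'],g['s']['qpos'])
print(proj(g,(444,-245.5,173)),proj(g,(445,-245,10)),proj(g,(625,73,42)))
save('w2.png',g['frame'])
E
```

```text
[ 443.64304135 -246.21636794  229.82084649] [-1.79995150e+02  1.49070067e-02  1.02154743e-01] [-3.03262294e+01  1.16200430e+01  9.66249986e+01 -3.54550281e-03
  7.17702687e+01  5.95727260e+01]
(np.float64(253.1959702330641), np.float64(202.2525988658042)) (np.float64(253.04635759317142), np.float64(167.95127297268323)) (np.float64(35.69323788802686), np.float64(55.197644058114605))
```

View pics/w2.png

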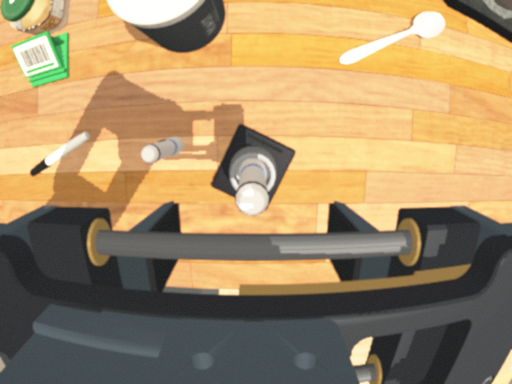

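The wrist view shows the scanner tail at (252,200), within 2 px of the prediction (253,202). The look-alike is at (160,150), clear of the fingers. I'll go down and grip.

Emit:
send_rows:
  motion:
    - {"tx": 0,"ty": 0,"tz": 0.075,"rx": 0,"ry": 0,"rz": 0,"gripper": -1}
    - {"tx": 0,"ty": 0,"tz": 0.075,"rx": 0,"ry": 0,"rz": 0,"gripper": -1}
    - {"tx": 0,"ty": 0,"tz": 0.068,"rx": 0,"ry": 0,"rz": 0,"gripper": -1}
    - {"tx": 0,"ty": 0,"tz": 0,"rx": 0,"ry": 0,"rz": 0,"gripper": -1}
    - {"tx": 0,"ty": 0,"tz": 0,"rx": 0,"ry": 0,"rz": 0,"gripper": 1}
    - {"tx": 0,"ty": 0,"tz": 0,"rx": 0,"ry": 0,"rz": 0,"gripper": 1}
    - {"tx": 0,"ty": 0,"tz": 0,"rx": 0,"ry": 0,"rz": 0,"gripper": 1}
    - {"tx": 0,"ty": 0,"tz": 0,"rx": 0,"ry": 0,"rz": 0,"gripper": 1}
    - {"tx": 0,"ty": 0,"tz": 0,"rx": 0,"ry": 0,"rz": 0,"gripper": 1}
    - {"tx": 0,"ty": 0,"tz": 0,"rx": 0,"ry": 0,"rz": 0,"gripper": 1}
  grip_force: 30

```text
time_s: 2.95
ee_pos: [443.8, -246.1, 121.0]
ee_rot: [180.0, -0.0, -0.0]
force: [0.9, -0.5, -0.4]
gripper_width: 33.9
gripper_force: 0.0
```

Emit:
send_rows:
  motion:
    - {"tx": 0,"ty": 0,"tz": 0,"rx": 0,"ry": 0,"rz": 0,"gripper": 1}
    - {"tx": 0,"ty": 0,"tz": 0,"rx": 0,"ry": 0,"rz": 0,"gripper": 1}
    - {"tx": 0,"ty": 0,"tz": 0,"rx": 0,"ry": 0,"rz": 0,"gripper": 1}
    - {"tx": 0,"ty": 0,"tz": 0,"rx": 0,"ry": 0,"rz": 0,"gripper": 1}
    - {"tx": 0,"ty": 0,"tz": -0.03,"rx": 0,"ry": 0,"rz": 0,"gripper": 1}
    - {"tx": 0,"ty": 0,"tz": -0.05,"rx": 0,"ry": 0,"rz": 0,"gripper": 1}
    - {"tx": 0,"ty": 0,"tz": -0.06,"rx": 0,"ry": 0,"rz": 0,"gripper": 1}
    - {"tx": 0,"ty": 0,"tz": -0.06,"rx": 0,"ry": 0,"rz": 0,"gripper": 1}
    - {"tx": 0,"ty": 0,"tz": -0.06,"rx": 0,"ry": 0,"rz": 0,"gripper": 1}
    - {"tx": 0,"ty": 0,"tz": 0,"rx": 0,"ry": 0,"rz": 0,"gripper": 1}

```text
time_s: 4.2
ee_pos: [445.1, -247.0, 254.0]
ee_rot: [179.8, -0.3, -0.0]
force: [-0.7, -1.2, -1.0]
gripper_width: 27.4
gripper_force: 30.0
```

```bash
python3 - <<'E'
from h import *
import pickle
S=grab('scene');T=grab('top');W=grab('wrist')
pickle.dump((S,T,W),open('lift.pkl','wb'))
p=S['s']['ee_pos'];print(p,S['s']['gripper_width'],S['s']['gripper_force'],S['s']['force'])
w=(p[0],p[1],p[2]-108);print(proj(S,w),proj(T,w),proj(W,w))
u,v=map(int,proj(S,w)); 
save('lift.png',np.hstack([cv2.resize(S['frame'][v-110:v+40,u-75:u+75],(400,400)),cv2.resize(W['frame'][:250,130:380],(400,400))]))
E
```

```text
[ 445.09103471 -246.9665575   254.02134466] 27.39314620534094 29.978298426503898 [-0.74381425 -1.24581651 -1.02664924]
(np.float64(387.5723669424829), np.float64(162.42479910374777)) (np.float64(376.6769695661769), np.float64(252.138003095356)) (np.float64(255.0770673544985), np.float64(187.13370491004386))
```

View pics/lift.png

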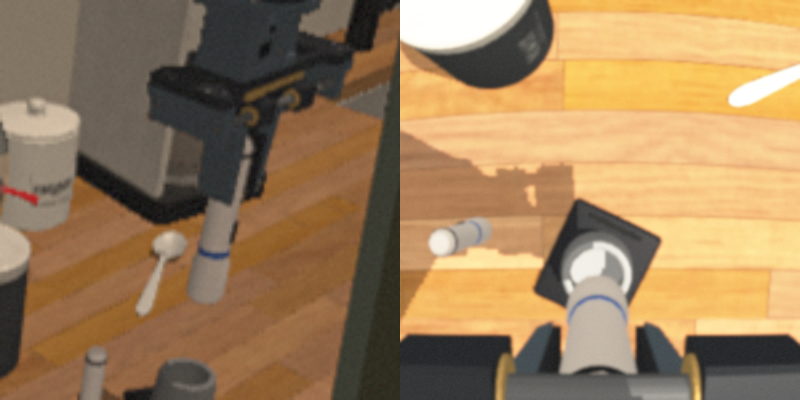

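The scene crop shows the scanner held upright and clear of the cup. The wrist crop shows the window end near (594,285), close to the prediction, and everything else where it was. I'll carry it across and tilt it at a long standoff.

Emit:
send_rows:
  motion:
    - {"tx": 0,"ty": -0.05,"tz": -0.015,"rx": 0,"ry": 0,"rz": 0,"gripper": 1}
    - {"tx": 0,"ty": -0.09,"tz": -0.015,"rx": 0,"ry": 0,"rz": 0,"gripper": 1}
    - {"tx": 0,"ty": -0.11,"tz": 0,"rx": 0,"ry": 0,"rz": 0,"gripper": 1}
    - {"tx": 0,"ty": -0.11,"tz": 0,"rx": 0,"ry": 0,"rz": 0,"gripper": 1}
    - {"tx": 0,"ty": -0.11,"tz": 0,"rx": 0,"ry": 0,"rz": 0,"gripper": 1}
    - {"tx": 0,"ty": -0.09,"tz": 0,"rx": 0,"ry": 0,"rz": -0.143,"gripper": 1}
    - {"tx": 0,"ty": -0.054,"tz": 0,"rx": 0,"ry": 0.15,"rz": 0,"gripper": 1}
    - {"tx": 0,"ty": 0,"tz": 0,"rx": 0,"ry": 0.28,"rz": 0,"gripper": 1}
    - {"tx": 0,"ty": 0,"tz": 0,"rx": 0,"ry": 0.28,"rz": 0,"gripper": 1}
    - {"tx": 0,"ty": 0,"tz": 0,"rx": 0,"ry": 0.28,"rz": 0,"gripper": 1}
    - {"tx": 0,"ty": 0,"tz": 0,"rx": 0,"ry": 0.277,"rz": 0,"gripper": 1}
    - {"tx": 0,"ty": 0,"tz": 0,"rx": 0,"ry": 0,"rz": 0,"gripper": 1}

```text
time_s: 5.85
ee_pos: [437.6, 60.3, 261.7]
ee_rot: [179.9, -37.5, 4.3]
force: [0.3, -0.4, -1.2]
gripper_width: 27.6
gripper_force: 30.0
```

Emit:
send_rows:
  motion:
    - {"tx": 0,"ty": 0,"tz": 0,"rx": 0,"ry": 0,"rz": 0,"gripper": 1}
    - {"tx": 0,"ty": 0,"tz": 0,"rx": 0,"ry": 0,"rz": 0,"gripper": 1}

```text
time_s: 6.1
ee_pos: [443.5, 60.9, 267.0]
ee_rot: [-180.0, -38.0, 4.3]
force: [-0.3, -0.5, -1.1]
gripper_width: 27.4
gripper_force: 30.0
```

```bash
python3 - <<'E'
from h import *
import pickle
S=grab('scene');T=grab('top');W=grab('wrist')
pickle.dump((S,T,W),open('pre.pkl','wb'))
s=W['s'];p=np.array(s['ee_pos']);Rt=R.from_euler('xyz',s['ee_rot'],degrees=True).as_matrix()
print(p,s['ee_rot'],np.round(s['qpos'],1),Rt[:,2],s['gripper_width'])
w=p+108*Rt[:,2];print('window',w,proj(S,w),proj(W,w),proj(T,w),'ticket',proj(W,(624,73,42)))
save('pre.png',np.hstack([cv2.resize(S['frame'][90:250,170:330],(400,400)),cv2.resize(W['frame'][:250,130:380],(400,400))]))
E
```

```text
[443.04915951  60.83804217 266.54103611] [179.99873064 -38.01237406   4.26990287] [  8.1 -13.  126.   -4.9  29.2  97.3] [ 0.61412398  0.04582959 -0.78787777] 27.16007530375967
window [509.37454956  65.78763803 181.45023675] (np.float64(276.1543656132145), np.float64(184.05412081217725)) (np.float64(253.77961296090956), np.float64(187.990887913125)) (np.float64(257.7179659200699), np.float64(224.77610102081275)) ticket (np.float64(254.50418970145597), np.float64(158.79416692010383))
```

View pics/pre.png

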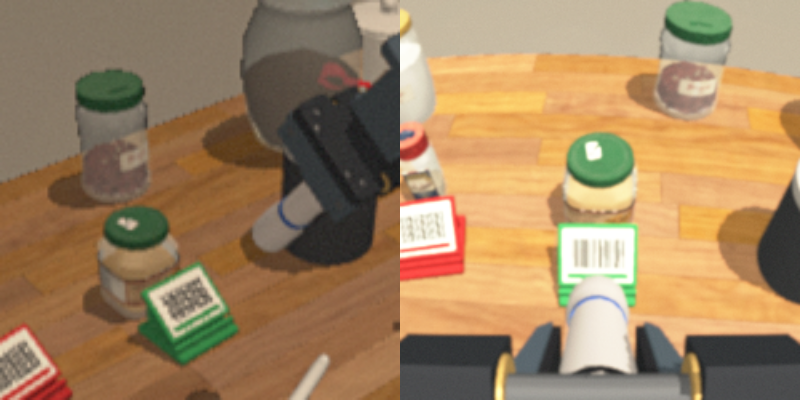

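The scene crop shows the scanner tilted towards the green ticket, window end near (267,238) against a predicted (265,235). The wrist crop shows the ticket frame's top edge from (558,224) to (638,224), with bars from x 574 to 623 and y 236 to 270. Next I'll measure ticket pose, bar centre and scanner axis in numbers.

```bash
python3 - <<'E'
from h import *
import pickle
S,T,W=pickle.load(open('pre.pkl','rb'))
s=W['s'];p=np.array(s['ee_pos']);Rt=R.from_euler('xyz',s['ee_rot'],degrees=True).as_matrix()
k=lambda x,y:(130+(x-400)*.625-.2,y*.625-.2)
a,b=onz(W,*k(558,225),61),onz(W,*k(638,225),61);print('top edge',a,b,np.linalg.norm(a-b),np.degrees(np.arctan2(-(a-b)[0],(a-b)[1])))
# dark bars in wrist view
f=W['frame'].astype(int);x0,y0,x1,y1=234,145,274,172
m=(f[y0:y1,x0:x1].max(2)<150)&(np.ptp(f[y0:y1,x0:x1],axis=2)<45)
ys,xs=np.nonzero(m);print('bars px',xs.min()+x0,xs.max()+x0,ys.min()+y0,ys.max()+y0,np.median(xs)+x0,np.median(ys)+y0)
psi=np.radians(4.3);n=np.array([-np.sin(np.radians(38))*np.cos(psi),-np.sin(np.radians(38))*np.sin(psi),np.cos(np.radians(38))])
def onpl(g,u,v,c):
    o,d=ray(g,u,v);return o+d*((c-o)@n)/(d@n)
c=np.array([624,73,42.])
print('bar c wrist',onpl(W,*k(598.5,253),c),'scene',onpl(S,244.7-.43,209-.43,c))
S0=pickle.load(open('scene.pkl','rb'));T0=pickle.load(open('top.pkl','rb'))
# dark bars, undisturbed views
for nm,g,(x0,y0,x1,y1) in(('S',S0,(230,198,258,222)),('T',T0,(246,179,268,194))):
    f=g['frame'][y0:y1,x0:x1].astype(int);m=(f.max(2)<140)&(np.ptp(f,axis=2)<50)
    q=cv2.minAreaRect(np.argwhere(m)[:,::-1].astype(np.float32));u,v=q[0][0]+x0,q[0][1]+y0
    print(nm,m.sum(),(u,v),q[1],onpl(g,u,v,c))
# scanner silhouette in scene
f=S['frame'][165:200,262:302].astype(int);m=((f.min(2)>105)&(np.ptp(f,axis=2)<45)).astype(np.uint8)
_,L,st,_=cv2.connectedComponentsWithStats(m);i=1+np.argmax(st[1:,4]);pts=np.argwhere(L==i)[:,::-1].astype(np.float32)+(262,165)
vx,vy,cx,cy=cv2.fitLine(pts.astype(np.float32),cv2.DIST_HUBER,0,.01,.01).ravel()
print('axis px',len(pts),np.degrees(np.arctan2(vy,vx)),(cx,cy),pts.min(0),pts.max(0))
for t in(-3,0,3):
    z=Rt@R.from_euler('y',t,degrees=True).as_matrix()[:,2];g0=p-19*Rt[:,2]
    A=np.array(proj(S,g0+60*z));B=np.array(proj(S,g0+127*z));d=A-B
    r=R.from_euler('y',t,degrees=True).as_matrix()
    print(t,np.degrees(np.arctan2(d[1],d[0])),B,'wrist far rim',proj(W,g0+127*z+17*(Rt@r)[:,0]))
save('c2.png',np.hstack([cv2.resize(S['frame'][160:205,255:305],(400,360),interpolation=cv2.INTER_NEAREST),cv2.resize(W['frame'][135:235,205:305],(360,360),interpolation=cv2.INTER_NEAREST)]))
E
```

```text
top edge [642.93270174 114.47020687  61.        ] [648.53012989  37.67291129  61.        ] 77.00101174692179 4.168674247341564Traceback (most recent call last):
  File "<stdin>", line 10, in <module>
    return umr_minimum(a, axis, None, out, keepdims, initial, where)
ValueError: zero-size array to reduction operation minimum which has no identity
```

```bash
python3 - <<'E'
from h import *
import pickle
S,T,W=pickle.load(open('pre.pkl','rb'))
s=W['s'];p=np.array(s['ee_pos']);Rt=R.from_euler('xyz',s['ee_rot'],degrees=True).as_matrix()
k=lambda x,y:(130+(x-400)*.625-.2,y*.625-.2)
psi=np.radians(4.3);n=np.array([-np.sin(np.radians(38))*np.cos(psi),-np.sin(np.radians(38))*np.sin(psi),np.cos(np.radians(38))])
def onpl(g,u,v,c):
    o,d=ray(g,u,v);return o+d*((c-o)@n)/(d@n)
c=np.array([623,74,42.])
S0=pickle.load(open('scene.pkl','rb'));T0=pickle.load(open('top.pkl','rb'))
print('bar c wrist',onpl(W,*k(598.5,253),c))
for nm,g,(x0,y0,x1,y1) in(('S',S0,(230,198,258,222)),('T',T0,(246,179,268,194))):
    f=g['frame'][y0:y1,x0:x1].astype(int);f=f.max(2);m=(f<0.65*f.max())
    G=g['frame'][y0:y1,x0:x1].astype(int);m&=(G[...,1]-G[...,0]<25)
    q=cv2.minAreaRect(np.argwhere(m)[:,::-1].astype(np.float32));u,v=q[0][0]+x0,q[0][1]+y0
    print(nm,m.sum(),(u,v),q[1],onpl(g,u,v,c))
f=S['frame'][165:200,262:302].astype(int);m=((f.min(2)>105)&(np.ptp(f,axis=2)<45)).astype(np.uint8)
_,L,st,_=cv2.connectedComponentsWithStats(m);i=1+np.argmax(st[1:,4]);pts=np.argwhere(L==i)[:,::-1].astype(np.float32)+(262,165)
vx,vy,cx,cy=cv2.fitLine(pts.astype(np.float32),cv2.DIST_HUBER,0,.01,.01).ravel()
print('axis px',len(pts),np.degrees(np.arctan2(vy,vx)),(cx,cy),pts.min(0),pts.max(0))
for t in(-3,0,3):
    z=Rt@R.from_euler('y',t,degrees=True).as_matrix()[:,2];g0=p-19*Rt[:,2]
    A=np.array(proj(S,g0+60*z));B=np.array(proj(S,g0+127*z));d=A-B
    r=R.from_euler('y',t,degrees=True).as_matrix()
    print(t,np.degrees(np.arctan2(d[1],d[0])),B,'wrist far rim',proj(W,g0+127*z+17*(Rt@r)[:,0]))
save('c2.png',np.hstack([cv2.resize(S['frame'][160:205,255:305],(400,360),interpolation=cv2.INTER_NEAREST),cv2.resize(W['frame'][135:235,205:305],(360,360),interpolation=cv2.INTER_NEAREST)]))
E
```

```text
bar c wrist [624.7081004   74.05268149  43.33384388]
S 234 (243.5, 209.5) (23.0, 27.0) [623.96604203  74.6308537   42.78958551]
T 118 (256.5, 185.0) (8.0, 17.0) [627.17313345  73.30079951  45.21027254]
axis px 148 -76.799805 (np.float32(277.80823), np.float32(180.82259)) [272. 171.] [285. 189.]
-3 -45.10192278226425 [277.83151966 186.57190556] wrist far rim (np.float64(253.765142630495), np.float64(177.31313805153926))
0 -40.71638603191505 [276.15436561 184.05412081] wrist far rim (np.float64(253.75689972309416), np.float64(170.57462626184076))
3 -36.24244913286511 [274.55081096 181.47907724] wrist far rim (np.float64(253.74889301666605), np.float64(163.8510266583266))
```

View pics/c2.png

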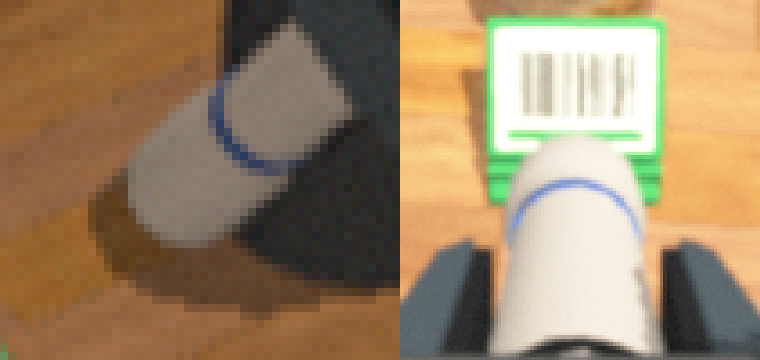

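The close crop shows the window's far rim at about (253.6,172), against 170.6 predicted for an untilted grip, so the scanner is within about 1° of coaxial. The bar code is centred at wrist (253.8,158), which is the middle of the face. Now the final approach: about 80 mm forward and 5 mm up the slope.

Emit:
send_rows:
  motion:
    - {"tx": 0.003,"ty": 0,"tz": 0.025,"rx": 0,"ry": 0,"rz": 0,"gripper": 1}
    - {"tx": 0.003,"ty": 0,"tz": 0.045,"rx": 0,"ry": 0,"rz": 0,"gripper": 1}
    - {"tx": 0.003,"ty": 0,"tz": 0.045,"rx": 0,"ry": 0,"rz": 0,"gripper": 1}
    - {"tx": 0.002,"ty": 0,"tz": 0.03,"rx": 0,"ry": 0,"rz": 0,"gripper": 1}
    - {"tx": 0,"ty": 0,"tz": 0.015,"rx": 0,"ry": 0,"rz": 0,"gripper": 1}
    - {"tx": 0,"ty": 0,"tz": 0,"rx": 0,"ry": 0,"rz": 0,"gripper": 1}
    - {"tx": 0,"ty": 0,"tz": 0,"rx": 0,"ry": 0,"rz": 0,"gripper": 1}
    - {"tx": 0,"ty": 0,"tz": 0,"rx": 0,"ry": 0,"rz": 0,"gripper": 1}
    - {"tx": 0,"ty": 0,"tz": 0,"rx": 0,"ry": 0,"rz": 0,"gripper": 1}

```text
time_s: 7.38
ee_pos: [495.2, 64.8, 206.8]
ee_rot: [180.0, -38.1, 4.3]
force: [0.3, -0.4, 0.1]
gripper_width: 27.3
gripper_force: 30.0
```

```bash
python3 - <<'E'
from h import *
S=grab('scene');T=grab('top');W=grab('wrist')
s=W['s'];p=np.array(s['ee_pos']);Rt=R.from_euler('xyz',s['ee_rot'],degrees=True).as_matrix()
w=p+108*Rt[:,2];c=np.array([624,74,42.3]);v=c-w
print(p,s['ee_rot'],s['time_s'],s['force'],s['gripper_width'],np.abs(s['qvel']).max())
print('window',w,'to ticket in tool axes',Rt.T@v,'px',proj(S,w),proj(W,w+17*Rt[:,0]),'ticket',proj(W,c))
save('fin.png',np.hstack([cv2.resize(S['frame'][160:250,205:305],(400,360),interpolation=cv2.INTER_CUBIC),cv2.resize(W['frame'][115:215,205:305],(360,360),interpolation=cv2.INTER_CUBIC)]))
E
```

```text
[495.2676502   64.75284141 206.6297713 ] [179.99629247 -38.04953906   4.28589789] 7.475 [ 0.17796023  0.21206453 -0.2425278 ] 27.24977290119105 0.10343223709717714
window [561.64702523  69.72049367 121.58213171] to ticket in tool axes [  0.35119449   0.38577141 100.95341444] px (np.float64(260.02669823407183), np.float64(195.47449662917901)) (np.float64(253.75665808749764), np.float64(170.57469693696646)) ticket (np.float64(253.98863872874702), np.float64(170.05128544628423))
```

View pics/fin.png

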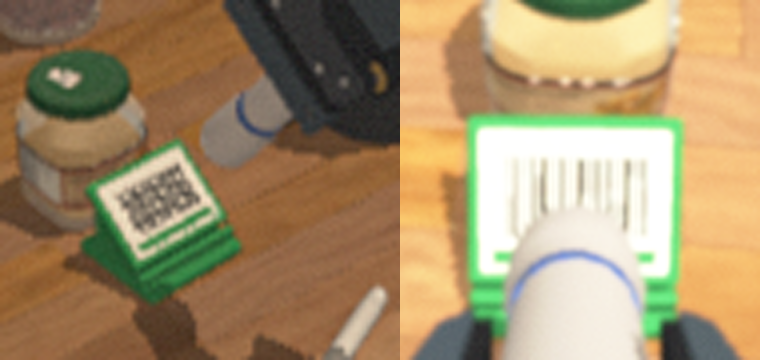

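The final view shows the scanner held in the air, facing the green ticket. The ticket face spans x 469–682 in the wrist crop, with its centre at about (576,199) matching the prediction. By the numbers, the window is 101 mm out and within about 1 mm of the bar code's centre line.

```bash
python3 -c "
from workcell import env
print(env.job_done())"
```

```text
the job is handed in; nothing more can be done
None
```

I handed the job in with the scanner drawn from its cradle and held steady in the air, aimed square on at the middle of the green ticket's bar code from a measured 101 mm; it touched nothing else that I could see, and the hand-in gave no verdict back.

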